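# Start up the router bench in the right order

## Task

Start up the router bench, pressing with your fingertips from above: first press the raised end of the big rocker on the power box so that it tips fully over and stays, then press the round key on the dust extractor's hand remote down and let it come up again, and last press the square key on the router box fully down so that it stays down. Keep to that order, leave the remote lying where it is (do not lift or shove it), and do not press its long bar key or turn the speed dial. Leave the other things on the bench and on the boxes where they are.

Things in the scene. Friction and masses are not known exactly. Their poses are not given: they have to be found in the camera images.
- power_box: Grey painted steel power box, 190 x 90 x 70 mm high (long side along its x), fixed to the bench; origin at the centre of its underside. The rocker's pivot is at x = -45 mm; two sockets at its +x half, with a loose white adapter standing on them.
- rocker (a joint): Black rocker of the power box, 72 mm long (box x), 36 mm wide, two flat halves in a shallow V. Pivot along the box's y, 75 mm above the bench. 0 = off: the -x half slopes up outwards, its tip 15 mm above the other, level half. 0.44 rad = on, at its stop: the -x half is level, its top 78 mm above the bench. Takes 3 N at 24 mm from the pivot, stays where left; on from 0.36 rad.
- rocker_on_end (a point): Point on the upper face of the rocker's -x half (the half to be pressed), 24 mm from the pivot, mid width; moves with the rocker: about 88 mm above the bench when off, 78 mm when on. Axes as the power box's when off.
- remote: Loose light grey hand remote of the dust extractor lying flat on the bench, 160 x 62 x 30 mm (long side along its x), about 0.45 kg; origin at the centre of its underside. Two black keys: round at x = -45 mm, bar at x = +45 mm.
- round_key (a joint): Round start key of the remote, 28 mm across, standing 12 mm above the remote's 30 mm high top face (2 mm rim around it). 0 = up, 0.006 m = fully down, about 5 N there; springs back when let go. Counts as pressed from 0.0035 m.
- round_key_top (a point): Centre of the round key's top face, 42 mm above the bench when up; moves with the key.
- bar_key (a joint): Stop key of the remote, a bar 20 mm (along the remote's x) by 48 mm, standing 12 mm above the top face; 0 = up, 0.006 m = down. Leave alone.
- bar_key_top (a point): Centre of the bar key's top face.
- router_box: Plain aluminium router control box, 160 x 110 x 60 mm high (long side along its x), fixed to the bench; origin at the centre of its underside. Square key at x = -40 mm, y = 0; round speed dial (36 mm across, 18 mm high) at x = +40, y = -22 mm; a loose collet nut stands near x = +45, y = +34 mm.
- square_key (a joint): Square black push key of the router box, 34 x 34 mm, standing 14 mm above the box's top (2 mm frame around it). 0 = up (off), 0.008 m = fully down (on); needs about 3 N and stays where it is left. Counts as down from 0.0065 m.
- square_key_top (a point): Centre of the square key's top face: 74 mm above the bench when up, 66 mm when fully down.
- dial_mark (a point): Outer end of the white mark on top of the speed dial, 16 mm from its axis, 78 mm above the bench. The dial must not be turned.
- adapter: Loose white plug adapter, block 44 x 44 x 36 mm standing on the power box's +x half; origin at the centre of its underside.
- collet: Loose steel collet nut, 24 mm across, 24 mm high, standing on the router box; origin at the centre of its underside.
- glue: Loose white bottle, 40 mm across, 100 mm high, standing on the bench; origin at the centre of its underside.
- screwdriver: Loose screwdriver lying on the bench along its own x, 190 mm long; origin on its underside near mid length.
- mug: Loose mug, 80 mm across, 90 mm high, at the back of the bench; origin at the centre of its underside.
- tape: Loose roll of tape lying flat, 90 mm across, 24 mm high, at the back; origin at the centre of its underside.
- offcut: Loose plywood offcut, 70 x 120 x 19 mm, lying at the back; origin at the centre of its underside.
Things that resemble listed ones, but are neither listed nor needed, are in the scene too. There is more than one size of the remote; the one meant has the size given above.

How it is judged:
On the way, in this order (a step that is already met when the one before it is completed fails the run):
1. the rocker is tipped on (value of joint rocker above 0.36 rad), for 0.15 s.
2. the remote's round key is pressed down (value of joint round_key above 0.0035 m), for 0.1 s.
3. the square key of the router box is down (value of joint square_key above 0.0065 m), for 0.15 s.
At the end, for the whole second after the job is handed in: Rocker over (above 0.36 rad), square key down (above 6.5 mm), the remote's keys up (under 1.5 mm), the remote flat, at rest and within 30 mm of its start, the dial mark within 6 mm, adapter and collet nut within 20 mm and other loose things within 30 mm of where they were (value of joint rocker above 0.36 rad and value of joint square_key above 0.0065 m and value of joint each of round_key, bar_key below 0.0015 m and distance of each of remote, glue, screwdriver, mug, tape, offcut from where it was at the start of the episode below 0.03 m and angle between remote's own z axis and vertical below 0.1 rad and linear speed of remote below 0.02 m/s and distance of dial_mark from where it was at the start of the episode below 0.006 m and distance of each of adapter, collet from where it was at the start of the episode below 0.02 m); the robot touches nothing.
It fails at once if the round key is pressed before the rocker is on (value of joint round_key above 0.0035 m and value of joint rocker below 0.36 rad).
It fails at once if the remote's bar key is pressed (over 2.5 mm) (value of joint bar_key above 0.0025 m).
It fails at once if the remote is lifted over 10 mm, tipped, or shoved over 30 mm (height (world z) of remote above 0.01 m or angle between remote's own z axis and vertical above 0.15 rad or distance of remote from where it was at the start of the episode above 0.03 m).
It fails at once if the speed dial is turned (its mark moves over 6 mm) (distance of dial_mark from where it was at the start of the episode above 0.006 m).
It fails at once if the adapter or collet nut is moved or lifted over 20 mm, or another loose thing over 30 mm (distance of any of adapter, collet from where it was at the start of the episode above 0.02 m or distance of any of glue, screwdriver, mug, tape, offcut from where it was at the start of the episode above 0.03 m).
It also fails if it takes over 58 s, if anything falls off the work surface, if the arm or the gripper's body presses on something with over 40 N, if the wrist force passes 120 N, or if a joint passes its speed limit or range.

## Robot

A 6-joint arm with a two-finger parallel gripper is mounted at the origin on the work surface. World frame = base frame: x ahead of the robot, y to its left, z up, the work surface at z = 0. Lengths are in m, angles in rad, forces in N, time in s.
With the tool pointing down it reaches from about 0.25 to 0.725 m from the base axis. Payload 9.7 kg.
Tool frame: the origin (TCP) lies on the centre line of the jaws, within the pads' length; the fingertips stand 19 mm ahead of it and the grasp point (between the pads) is the TCP; z points along the fingers, y is the line along which they close (so a half turn about z gives the same grasp; the last joint's range is limited). The gripper opens to 85 mm and grips with 20 to 120 N. Pads are 22 mm wide; open, the fingers measure 114 mm over their backs; the gripper's body (76 mm by 85 mm) begins 54 mm behind the grasp point. The pads swing forward as they close: fully open they stand 13 mm farther back than shut.
Start: joints at [1.153, 0.087, 0.176, 1.66, 0, 1.571], TCP at [0.223, 0.503, 0.25] pointing down, gripper open.
Joint ranges: [-3.13, 3.13], [-0.85, 1.81], [-1.15, 1.24], [-2.2, 2.28], [-1.44, 1.52], [-3.14, 3.14]. Speed limits (rad/s): [2.22, 2.22, 2.57, 3.14, 3.14, 3.14].

## Interface

Orientations are given as a unit quaternion [x, y, z, w].
In Python, from bench import env gives the robot as it stands. The module is installed in compiled form; this text tells all that it offers.
- The arm moves only by the tool servo_tool, never from a script. Its argument "targets" is a list of rows, each an object with "translation": the shift along the tool's x, y, z in cm, a list of three; "dr": the turn, a rotation vector about the tool's x, y, z in rad, a list of three; "fingers": the finger opening in cm, from 0 to 8.54. A call has 1 to 5 rows; each row is the pose to reach, as a shift and turn from the pose commanded when the call began, along the tool's axes at that moment; what a row does not reach only later rows make up. A row lasts 1/12 s, in which the tool goes at most 41.7 mm and 7.16 degrees, less where a joint would pass 70% of its speed; a pose out of reach is approached as far as the arm can. A call with a gripper value outside its range is refused whole. The fingers move at their own pace and stop on an object; "squeeze" is the grip in N (left out, the last holds). Time passes only in rows, so rows that repeat a pose let the fingers close. It gives the time, the measured TCP pose, the force, the opening and the grip force at its end, in the units of the state.
- env.read_state(): the state, without advancing time (a new reading comes with each control period).
- env.snapshot(name): name is "scene" or "side" or "wrist"; returns a dict with "pixels" (480x640x3 uint8, red, green, blue), "K" (3x3 intrinsics, pixels), "xyz" and "rotation" of the camera in the world; the wrist camera has in their place "T_tool_cam" (4x4, takes a point from camera to tool coordinates, whose origin is the TCP and whose axes are the flange's). Camera axes: x right, y down, z forward; pixel columns grow to the right and rows downward; lengths in m; the calibration is good to about 2 mm. A picture is of the moment at which its call begins: read the wrist's pose just before it. There is no depth.
- env.close_job(): hands the job in; it is judged then, once.
The state is a dict: "clock": time; "q": joint angles; "dq": joint speeds; "tau": joint torques, N m; "tcp_pos": TCP position; "ee_rot": TCP orientation; "ft_force": force on the tool from outside, world axes, zero at the start; "wrist_torque": the same for the moment, N m; "grip_width": finger opening in m; "gripper_force": force on a finger pad.
Only numpy, scipy, OpenCV 4.12 (cv2) and the standard library are available. Lean on these libraries where they do the work, as an engineer would, in place of code of your own. Each camera call takes 0.05 s, during which the arm holds its last target. There are 200 camera calls.

## Working session

There is one attempt and no reset: what is moved stays moved. The work goes in short steps, Python scripts to look and compute and a tool call to move; the robot and the scene stay as the last step left them, time stands still between calls to the robot, and variables do not carry over. Pictures are saved under pics/ and viewed, at most 10 in all, crops included, and the job is handed in when it is done.

Besides the shell and the picture viewer there is one more tool, called after ">>>" by a JSON object that holds its "name" and its "arguments". servo_tool: Moves the arm, as the interface text tells. Its arguments: {"type":"object","properties":{"targets":{"type":"array","items":{"type":"object","properties":{"translation":{"type":"array","items":{"type":"number"}},"dr":{"type":"array","items":{"type":"number"}},"fingers":{"type":"number"}}}},"squeeze":{"type":"number"}},"required":["targets"]}

```bash
mkdir -p pics
cat > h.py <<'E'
import numpy as np, cv2
from bench import env
def snap(n,f):
    s=env.snapshot(n); cv2.imwrite('pics/'+f+'.png',s['pixels'][:,:,::-1]); np.save('pics/'+f+'.npy',s,allow_pickle=True); return s
def load(f): return np.load('pics/'+f+'.npy',allow_pickle=True).item()
def ray(s,uv,z):
    R=np.array(s['rotation']); 
    d=R@np.linalg.inv(s['K'])@np.array([uv[0],uv[1],1.]); o=np.array(s['xyz'])
    return o+d*(z-o[2])/d[2]
def proj(s,p):
    c=np.array(s['rotation']).T@(np.array(p)-s['xyz']); c=s['K']@c; return c[:2]/c[2]
E
python3 - <<'E'
from h import *
for n in('scene','side'):
    s=snap(n,n); print(n,s['xyz'],s['rotation'],s['K'])
st=env.read_state(); print(st['clock'],st['tcp_pos'],st['ee_rot'],st['grip_width'])
E
```

```text
scene [1.20993925 0.09607353 1.04838788] [ 0.64516699  0.70077203 -0.23028543 -0.19911489] [[492.98268171   0.         323.85808358]
 [  0.         492.98268171 237.36565841]
 [  0.           0.           1.        ]]
side [ 0.46580883 -0.78447412  0.75526425] [ 0.90493257 -0.03031981  0.02357538 -0.4238183 ] [[482.28813129   0.         316.09570417]
 [  0.         482.28813129 239.80636283]
 [  0.           0.           1.        ]]
0.1 [0.22310305 0.50251389 0.24961859] [ 2.07410594e-01  9.78253778e-01 -6.11787242e-04 -1.28560744e-04] 0.08554787972584574
```

View pics/scene.png

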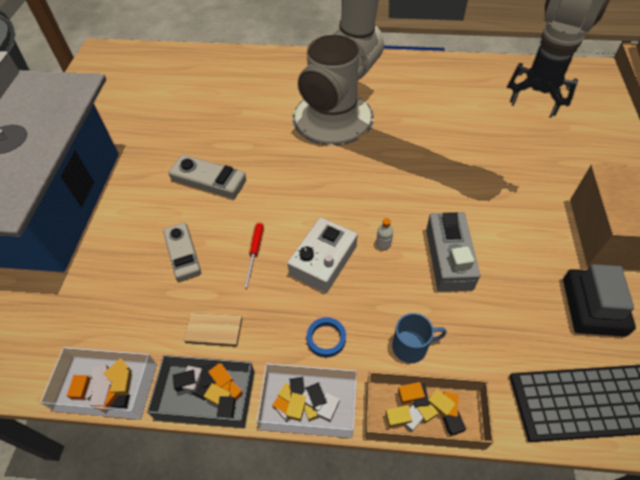

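View pics/side.png

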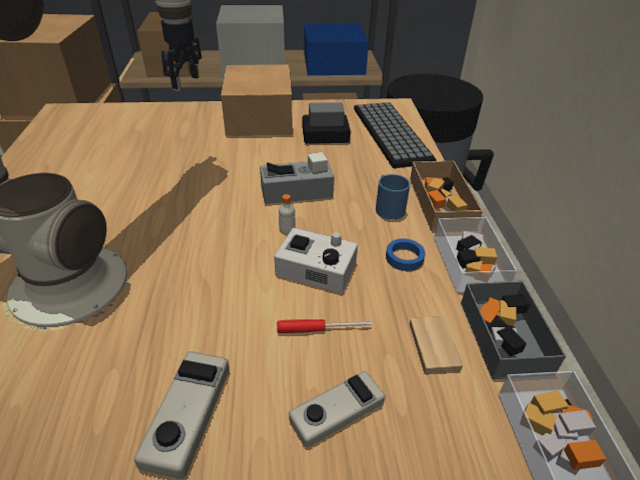

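The scene view shows two remotes, A at about (207,177) and B at about (182,250). It also shows the router box at (323,252), the power box at (452,250) and the gripper at top right. I'll measure the two remotes to tell them apart and then the keys.

```bash
cat > h.py <<'E'
import numpy as np, cv2
from scipy.spatial.transform import Rotation as Ro
from bench import env
def snap(n,f):
    s=env.snapshot(n); cv2.imwrite('pics/'+f+'.png',s['pixels'][:,:,::-1]); np.save('pics/'+f+'.npy',s,allow_pickle=True); return s
def load(f): return np.load('pics/'+f+'.npy',allow_pickle=True).item()
def rot(s):
    r=np.array(s['rotation']); return Ro.from_quat(r).as_matrix() if r.size==4 else r
def dirs(s,uv):
    uv=np.atleast_2d(uv).astype(float); return (rot(s)@np.linalg.inv(s['K'])@np.c_[uv,np.ones(len(uv))].T).T
def ray(s,uv,z):
    d=dirs(s,uv); o=np.array(s['xyz']); return o+d*((z-o[2])/d[:,2])[:,None]
def tri(s1,u1,s2,u2):
    A=np.zeros((3,3));b=np.zeros(3)
    for s,u in((s1,u1),(s2,u2)):
        d=dirs(s,u)[0];d/=np.linalg.norm(d);P=np.eye(3)-np.outer(d,d);A+=P;b+=P@s['xyz']
    return np.linalg.solve(A,b)
def proj(s,p):
    c=s['K']@(rot(s).T@(np.array(p)-s['xyz'])); return c[:2]/c[2]
def dark(s,box,th=60):
    x0,y0,x1,y1=box; m=(s['pixels'][y0:y1,x0:x1].max(2)<th).astype('u1'); out=[]
    for c in cv2.findContours(m,cv2.RETR_EXTERNAL,cv2.CHAIN_APPROX_NONE)[0]:
        if cv2.contourArea(c)>25: out.append(c[:,0]+[x0,y0])
    return out
E
python3 - <<'E'
from h import *
sc=load('scene');si=load('side')
for nm,s,boxes in(('scene',sc,dict(A=(165,150,250,200),B=(158,218,205,282),rb=(285,215,360,290),pb=(425,205,482,292))),
  ('side',si,dict(A=(135,345,235,478),B=(285,370,390,448),rb=(270,225,362,292),pb=(255,150,340,205)))):
  for k,b in boxes.items():
    x0,y0,x1,y1=b
    for c in dark(s,b):
        (u,v),wh,a=cv2.minAreaRect(c.astype('f4')); print(nm,k,np.round([u,v,*wh,cv2.contourArea(c)],1))
    if k in'AB':
        im=s['pixels'][y0:y1,x0:x1]; hsv=cv2.cvtColor(im,cv2.COLOR_RGB2HSV)
        m=((hsv[...,1]<60)&(hsv[...,2]>70)).astype('u1')
        c=max(cv2.findContours(m,0,1)[0],key=cv2.contourArea)[:,0]+[x0,y0]
        p=ray(s,c,.03)[:,:2]; r=cv2.minAreaRect((p*1000).astype('f4')); print('  size mm at z=30',np.round(r[0]),np.round(r[1]),round(r[2],1))
a=sc['pixels'][:,:,::-1]; b=si['pixels'][:,:,::-1]
f=lambda im,x0,y0,w,h:cv2.resize(im[y0:y0+h,x0:x0+w],(400,300),interpolation=2)
cv2.imwrite('pics/crop.png',np.vstack([np.hstack([f(sc['pixels'][:,:,::-1],155,148,100,75),f(a,145,210,100,75)]),np.hstack([f(b,110,345,180,135),f(b,260,345,180,135)])]))
cv2.imwrite('pics/crop2.png',np.vstack([np.hstack([f(a,272,215,100,75),f(a,400,205,120,90)]),np.hstack([f(b,265,220,100,75),f(b,245,140,100,75)])]))
E
```

```text
scene A [223.7 175.2   8.   20.  136.5]
scene A [186.8 164.3   9.9  10.6  81.5]
  size mm at z=30 [ 301. -335.] [212.  95.] 74.0
scene B [183.2 260.6   7.   19.  110. ]
scene B [175.5 233.    8.    9.   56.5]
  size mm at z=30 [ 556. -339.] [168.  58.] 27.0
scene rb [306.5 253.   11.   12.   98.5]
scene rb [330.5 234.   13.4  12.1 138. ]
scene pb [439.3 262.8  79.4  33.1 421. ]
scene pb [450.9 226.2  26.5  14.5 318.5]
side A [168.  434.   24.   24.  446.5]
side A [206.  419.5   3.7 118.6 265.5]
side A [196.9 371.1  37.5  16.8 535.5]
  size mm at z=30 [ 293. -335.] [218.  80.] 74.1
side B [314.5 413.   16.   15.  204. ]
side B [359.9 388.5  28.6  12.  301.5]
  size mm at z=30 [ 546. -350.] [162.  69.] 27.0
side rb [315.9 276.3  23.    8.8 159.5]
side rb [330.5 256.5  15.   15.  185. ]
side rb [299.1 242.4  17.5  12.9 177. ]
side pb [279.9 169.1  26.8  10.2 186.5]
```

View pics/crop.png

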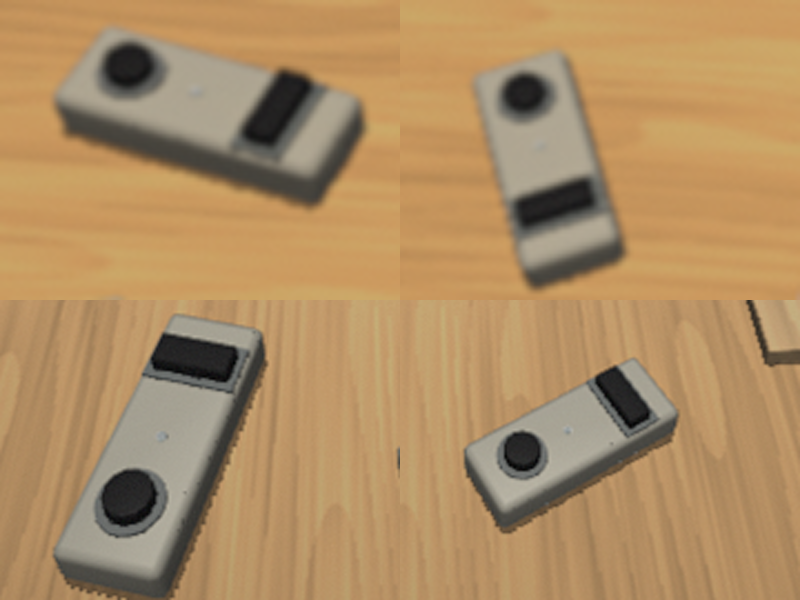

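View pics/crop2.png

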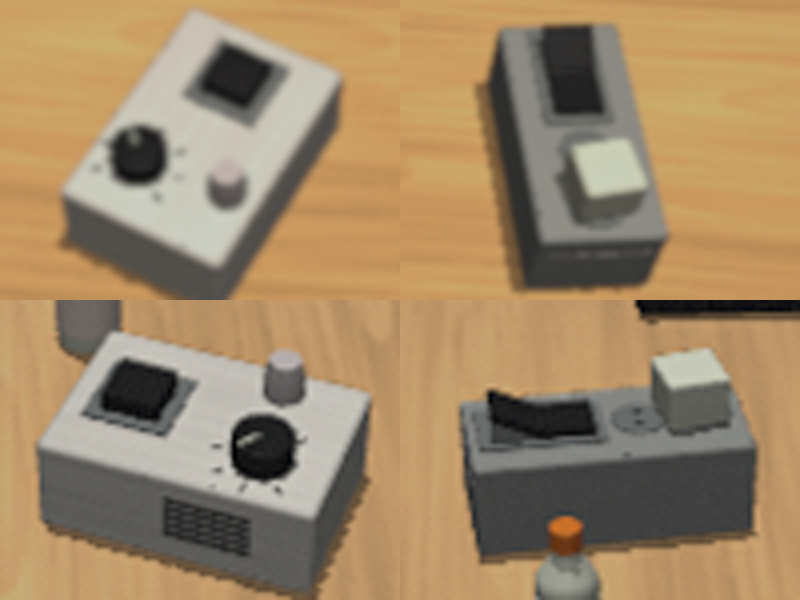

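Remote B, at scene (182,250) and side (337,408), measures about 160 x 62 mm and is the one meant. Remote A, at scene (207,177), is about 205 x 80 mm and too big, and the crop confirms they have the same form. The crops also show the square key at scene (330,234) and the power box's raised rocker half at scene (450,220).

Run:
```python
from h import *
np.set_printoptions(precision=4,suppress=True)
sc=load('scene');si=load('side')
for n,a,b in(('round',(175.5,233),(314.5,413)),('bar',(183.2,260.6),(359.9,388.5)),('sq',(330.5,234),(299.1,242.4)),('dial',(306.5,253),(330.5,256.5))):
    p=tri(sc,a,si,b); print(n,p,np.hypot(*p[:2]),'res',proj(sc,p)-a,proj(si,p)-b)
# power box top corners at z=.07 from crops
c=np.array([(498,28),(612,28),(665,240),(540,245)])-[400,0]; c=c/(400/120)+[400,205]
print('scene pb',ray(sc,c,.07),ray(sc,c,.07).mean(0))
d=np.array([(462,405),(755,445),(475,472)])-[400,300]; d=d/4+[245,140]
print('side pb',ray(si,d,.07))
# router box top corners at .06
c=np.array([(195,10),(342,76),(220,270),(62,195)])/4+[272,215]
p=ray(sc,c,.06);print('rb',p,p.mean(0),np.linalg.norm(p-np.roll(p,1,0),axis=1))
d=(np.array([(110,332),(370,395),(315,517),(40,450)])-[0,300])/4+[265,220]
p=ray(si,d,.06);print('rb side',p,p.mean(0))
```

```text
round [ 0.5079 -0.3642  0.0364] 0.6250100527355421 res [ 0.3089 -0.3476] [0.5829 0.444 ]
bar [ 0.5885 -0.3234  0.0358] 0.6714618133577466 res [ 0.3228 -0.3438] [0.5563 0.3966]
sq [0.5021 0.0326 0.0657] 0.5031564337120019 res [ 0.2694 -0.457 ] [0.4482 0.3818]
dial [ 0.5658 -0.0203  0.0689] 0.5661687510275397 res [ 0.0181 -0.0275] [0.0287 0.023 ]
scene pb [[0.4243 0.2748 0.07  ]
 [0.418  0.3599 0.07  ]
 [0.6019 0.3822 0.07  ]
 [0.6126 0.2968 0.07  ]] [0.5142 0.3285 0.07  ]
side pb [[0.4119 0.3546 0.07  ]
 [0.6053 0.295  0.07  ]
 [0.4214 0.2715 0.07  ]]
rb [[ 0.4499  0.0029  0.06  ]
 [ 0.4944  0.0982  0.06  ]
 [ 0.6378  0.0347  0.06  ]
 [ 0.5939 -0.0631  0.06  ]] [0.544  0.0182 0.06  ] [0.1585 0.1052 0.1568 0.1072]
rb side [[ 0.4887  0.0934  0.06  ]
 [ 0.6316  0.0289  0.06  ]
 [ 0.5892 -0.067   0.06  ]
 [ 0.4472 -0.0069  0.06  ]] [0.5392 0.0121 0.06  ]
```

```bash
cat >> h.py <<'E'
def go(x,y,z,turn=True):
    st=env.read_state(); p=np.array(st['tcp_pos']); R=Ro.from_quat(st['ee_rot']).as_matrix()
    t=R.T@(np.array([x,y,z])-p)*100
    yaw=np.arctan2(R[1,1],R[0,1]); d=np.arctan2(y,x)-yaw; d=(d+np.pi/2)%np.pi-np.pi/2
    Rn=Ro.from_euler('z',d if turn else 0)*Ro.from_matrix(R); dn=np.array([0,0,-1.])
    print('t',st['clock'],'tcp',p.round(4),'F',np.round(st['ft_force'],1),'grip',round(st['grip_width'],4),'\ncm',t.round(2),'dr',(Ro.from_matrix(R).inv()*Rn).as_rotvec().round(3),'J',np.round(st['q'],2))
E
python3 -c "
from h import *
go(.4425,.319,.20); go(.503,.032,.2); go(.508,-.364,.2)"
```

```text
t 0.1 tcp [0.2231 0.5025 0.2496] F [-0.6  1.2  0. ] grip 0.0855 
cm [-27.5   -7.86   4.97] dr [0.    0.001 0.528] J [ 1.15  0.09  0.18  1.66 -0.    1.57]
t 0.1 tcp [0.2231 0.5025 0.2496] F [-0.6  1.2  0. ] grip 0.0855 
cm [-44.67 -31.64   5.  ] dr [0.000e+00 1.000e-03 1.089e+00] J [ 1.15  0.09  0.18  1.66 -0.    1.57]
t 0.1 tcp [0.2231 0.5025 0.2496] F [-0.6  1.2  0. ] grip 0.0855 
cm [-61.2  -67.63   5.05] dr [-0.    -0.002 -1.367] J [ 1.15  0.09  0.18  1.66 -0.    1.57]
```

>>> {"name": "servo_tool", "arguments": {"targets": [{"translation": [-5,-1.4,0],"dr": [0,0,0.1],"fingers": 0},{"translation": [-9,-2.6,0],"dr": [0,0,0.2],"fingers": 0},{"translation": [-13,-3.8,1],"dr": [0,0,0.3],"fingers": 0},{"translation": [-17,-5,2],"dr": [0,0,0.4],"fingers": 0},{"translation": [-20,-6,3],"dr": [0,0,0.5],"fingers": 0}], "squeeze": 20}}

```text
clock: 0.52
tcp_pos: [0.3799, 0.368, 0.2213]
ee_rot: [0.445, 0.896, 0.0, 0.0]
ft_force: [0.0, 1.3, 0.2]
grip_width: 0.026
gripper_force: 0.0
```

```bash
python3 -c "
from h import *
go(.4425,.319,.13)"
```

```text
t 0.5167 tcp [0.3799 0.368  0.2213] F [0.  1.3 0.2] grip 0.026 
cm [-7.69  2.02  9.13] dr [-0.    -0.     0.024] J [ 0.77  0.03  0.06  1.6  -0.    1.69]
```

>>> {"name": "servo_tool", "arguments": {"targets": [{"translation": [-3.5,1,1],"dr": [0,0,0],"fingers": 0},{"translation": [-7.5,1.95,2],"dr": [0,0,0],"fingers": 0},{"translation": [-7.5,1.95,5],"dr": [0,0,0],"fingers": 0},{"translation": [-7.5,1.95,8],"dr": [0,0,0],"fingers": 0},{"translation": [-7.5,1.95,8],"dr": [0,0,0],"fingers": 0}]}}

```text
clock: 0.93
tcp_pos: [0.4382, 0.3193, 0.1352]
ee_rot: [0.444, 0.896, -0.004, -0.002]
ft_force: [-1.5, -0.6, -0.7]
grip_width: -0.0001
gripper_force: 0.0
```

```bash
python3 -c "
from h import *
go(.4425,.319,.0965)
a=snap('scene','s2')['pixels'][:,:,::-1];b=snap('side','d2')['pixels'][:,:,::-1]
f=lambda im,x0,y0,w,h:cv2.resize(im[y0:y0+h,x0:x0+w],(400,300),interpolation=2)
cv2.imwrite('pics/c3.png',np.hstack([f(a,390,170,140,105),f(b,235,100,140,105)]))"
```

```text
t 0.9333 tcp [0.4382 0.3193 0.1352] F [-1.5 -0.6 -0.7] grip -0.0001 
cm [-0.29  0.36  3.87] dr [-0.     0.     0.027] J [ 0.63  0.06 -0.07  1.45  0.    1.55]
```

View pics/c3.png

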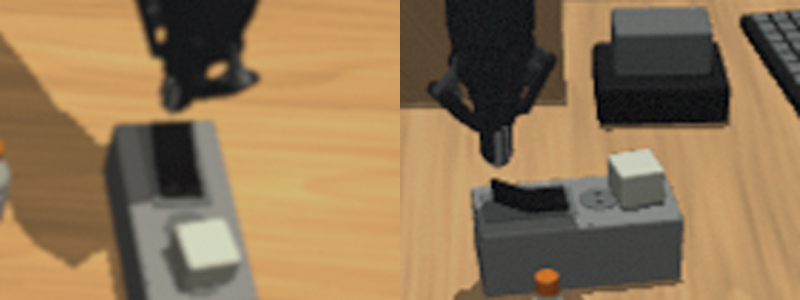

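The closed fingertip (side crop 497,163) hangs above the raised rocker half (side crop 500,188), as measured. Next I press it down.

>>> {"name": "servo_tool", "arguments": {"targets": [{"translation": [-0.3,0.3,1.5],"fingers": 0,"dr": [0,0,0]},{"translation": [-0.3,0.3,2.5],"fingers": 0,"dr": [0,0,0]},{"translation": [-0.3,0.3,3.0],"fingers": 0,"dr": [0,0,0]},{"translation": [-0.3,0.3,3.4],"fingers": 0,"dr": [0,0,0]},{"translation": [-0.3,0.3,3.8],"fingers": 0,"dr": [0,0,0]}]}}

```text
clock: 1.45
tcp_pos: [0.4439, 0.3216, 0.1043]
ee_rot: [0.443, 0.897, 0.001, 0.0]
ft_force: [-1.0, 0.2, 3.3]
grip_width: 0.0002
gripper_force: 1.2
```

>>> {"name": "servo_tool", "arguments": {"targets": [{"translation": [0,0,0.1],"fingers": 0,"dr": [0,0,0]},{"translation": [0,0,0.1],"fingers": 0,"dr": [0,0,0]},{"translation": [0,0,0.1],"fingers": 0,"dr": [0,0,0]}]}}

```text
clock: 1.7
tcp_pos: [0.444, 0.3212, 0.1028]
ee_rot: [0.443, 0.897, 0.0, 0.0]
ft_force: [-0.3, 0.5, 0.1]
grip_width: 0.0002
gripper_force: 0.1
```

>>> {"name": "servo_tool", "arguments": {"targets": [{"translation": [0,0,0.2],"fingers": 0,"dr": [0,0,0]},{"translation": [0,0,0.4],"fingers": 0,"dr": [0,0,0]},{"translation": [0,0,0.5],"fingers": 0,"dr": [0,0,0]},{"translation": [0,0,0.5],"fingers": 0,"dr": [0,0,0]}]}}

```text
clock: 2.03
tcp_pos: [0.4439, 0.321, 0.0972]
ee_rot: [0.443, 0.897, -0.0, -0.0]
ft_force: [-0.7, 0.0, 0.3]
grip_width: 0.0006
gripper_force: 0.0
```

>>> {"name": "servo_tool", "arguments": {"targets": [{"translation": [0,0,0.15],"fingers": 0,"dr": [0,0,0]},{"translation": [0,0,0.3],"fingers": 0,"dr": [0,0,0]},{"translation": [0,0,0.3],"fingers": 0,"dr": [0,0,0]}]}}

```text
clock: 2.28
tcp_pos: [0.444, 0.3211, 0.0969]
ee_rot: [0.443, 0.897, 0.001, 0.0]
ft_force: [-7.6, -4.8, 19.8]
grip_width: -0.0
gripper_force: 10.0
```

```bash
python3 -c "
from h import *
go(.4425,.319,.25)
a=snap('scene','s3')['pixels'][:,:,::-1];b=snap('side','d3')['pixels'][:,:,::-1]
f=lambda im,x0,y0,w,h:cv2.resize(im[y0:y0+h,x0:x0+w],(400,300),interpolation=2)
cv2.imwrite('pics/c4.png',np.hstack([f(a,410,180,100,75),f(b,245,120,100,75)]))"
```

```text
t 2.2833 tcp [0.444  0.3211 0.0969] F [-7.6 -4.8 19.8] grip -0.0 
cm [ -0.08  -0.22 -15.31] dr [ 0.    -0.     0.028] J [ 0.63  0.08 -0.13  1.36 -0.    1.54]
```

View pics/c4.png

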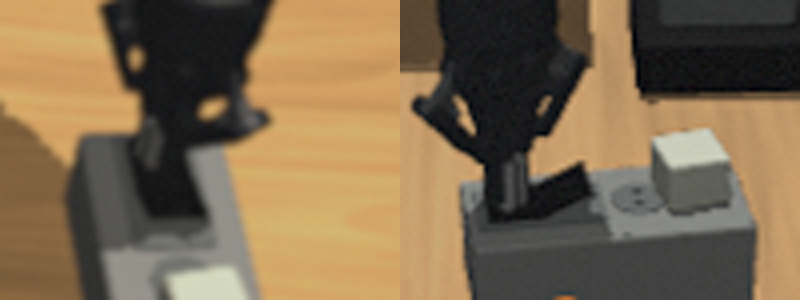

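The rocker's far half is now up (side crop 570,180). With 20 N at the stop and the tip at 78 mm, the rocker is fully over. I lift and go to the remote.

>>> {"name": "servo_tool", "arguments": {"targets": [{"translation": [0,0,-3],"fingers": 0,"dr": [0,0,0]},{"translation": [0,0,-6.5],"fingers": 0,"dr": [0,0,0]},{"translation": [0,0,-10],"fingers": 0,"dr": [0,0,0]},{"translation": [0,0,-12],"fingers": 0,"dr": [0,0,0]},{"translation": [0,0,-12],"fingers": 0,"dr": [0,0,0]}]}}

```text
clock: 2.8
tcp_pos: [0.4453, 0.3218, 0.2195]
ee_rot: [0.443, 0.896, 0.003, 0.002]
ft_force: [0.3, 0.5, 0.3]
grip_width: -0.0001
gripper_force: 0.0
```

```bash
python3 -c "
from h import *
go(.508,-.364,.21); go(.503,.032,.21)"
```

```text
t 2.8 tcp [0.4453 0.3218 0.2195] F [0.3 0.5 0.3] grip -0.0001 
cm [-58.29 -36.68   0.72] dr [ 1.000e-03 -9.000e-03  1.275e+00] J [ 0.63  0.07  0.1   1.59 -0.    1.54]
t 2.8 tcp [0.4453 0.3218 0.2195] F [0.3 0.5 0.3] grip -0.0001 
cm [-26.53 -13.02   0.87] dr [ 0.    -0.004  0.589] J [ 0.63  0.07  0.1   1.59 -0.    1.54]
```

>>> {"name": "servo_tool", "arguments": {"targets": [{"translation": [-4,-1.9,0],"fingers": 0,"dr": [0,0,0.09]},{"translation": [-8,-3.9,0],"fingers": 0,"dr": [0,0,0.18]},{"translation": [-12,-5.9,0],"fingers": 0,"dr": [0,0,0.27]},{"translation": [-16,-7.9,0],"fingers": 0,"dr": [0,0,0.36]},{"translation": [-19.5,-9.6,0],"fingers": 0,"dr": [0,0,0.45]}]}}

```text
clock: 3.22
tcp_pos: [0.4842, 0.1148, 0.2137]
ee_rot: [0.633, 0.774, -0.0, -0.0]
ft_force: [1.2, 1.3, -0.4]
grip_width: -0.0001
gripper_force: 0.0
```

```bash
python3 -c "
from h import *
go(.508,-.364,.21)"
```

```text
t 3.2167 tcp [0.4842 0.1148 0.2137] F [ 1.2  1.3 -0.4] grip -0.0001 
cm [-47.41  -7.13   0.39] dr [0.    0.    0.821] J [ 0.23 -0.05 -0.03  1.59 -0.    1.6 ]
```

>>> {"name": "servo_tool", "arguments": {"targets": [{"translation": [-4,-0.6,0],"fingers": 0,"dr": [0,0,0.08]},{"translation": [-8,-1.2,0],"fingers": 0,"dr": [0,0,0.16]},{"translation": [-12,-1.8,0],"fingers": 0,"dr": [0,0,0.24]},{"translation": [-16,-2.4,0],"fingers": 0,"dr": [0,0,0.32]},{"translation": [-20,-3,0],"fingers": 0,"dr": [0,0,0.4]}]}}

```text
clock: 3.63
tcp_pos: [0.4949, -0.0874, 0.2137]
ee_rot: [0.775, 0.633, -0.0, -0.0]
ft_force: [1.0, 0.2, 1.3]
grip_width: -0.0001
gripper_force: 0.0
```

```bash
python3 -c "
from h import *
go(.508,-.364,.21)"
```

```text
t 3.6333 tcp [ 0.4949 -0.0874  0.2137] F [1.  0.2 1.3] grip -0.0001 
cm [-26.84   6.81   0.38] dr [0.    0.    0.421] J [-0.17 -0.04 -0.02  1.59 -0.    1.6 ]
```

>>> {"name": "servo_tool", "arguments": {"targets": [{"translation": [-4,1,0],"fingers": 0,"dr": [0,0,0.08]},{"translation": [-8,2,0],"fingers": 0,"dr": [0,0,0.16]},{"translation": [-12,3,0],"fingers": 0,"dr": [0,0,0.24]},{"translation": [-16,4,0],"fingers": 0,"dr": [0,0,0.32]},{"translation": [-20,5,0],"fingers": 0,"dr": [0,0,0.4]}]}}

```text
clock: 4.05
tcp_pos: [0.5046, -0.2934, 0.2136]
ee_rot: [0.885, 0.466, -0.0, -0.0]
ft_force: [1.7, 0.4, 0.3]
grip_width: -0.0007
gripper_force: 0.0
```

>>> {"name": "servo_tool", "arguments": {"targets": [{"translation": [0,0,0],"fingers": 0,"dr": [0,0,0]},{"translation": [0,0,0],"fingers": 0,"dr": [0,0,0]}]}}

```text
clock: 4.22
tcp_pos: [0.5046, -0.2932, 0.2127]
ee_rot: [0.885, 0.466, -0.001, -0.001]
ft_force: [-0.4, 0.7, -0.4]
grip_width: 0.0002
gripper_force: 0.0
```

```bash
python3 -c "
from h import *
go(.508,-.364,.08)"
```

```text
t 4.2167 tcp [ 0.5046 -0.2932  0.2127] F [-0.4  0.7 -0.4] grip 0.0002 
cm [-5.64  4.32 13.26] dr [0.    0.    0.021] J [-0.53  0.16  0.18  1.6  -0.    1.64]
```

>>> {"name": "servo_tool", "arguments": {"targets": [{"translation": [-2.9,2.2,2],"fingers": 0,"dr": [0,0,0]},{"translation": [-5.6,4.3,5],"fingers": 0,"dr": [0,0,0]},{"translation": [-5.6,4.3,9],"fingers": 0,"dr": [0,0,0]},{"translation": [-5.6,4.3,13],"fingers": 0,"dr": [0,0,0]},{"translation": [-5.6,4.3,13],"fingers": 0,"dr": [0,0,0]}]}}

```text
clock: 4.63
tcp_pos: [0.5056, -0.3584, 0.0749]
ee_rot: [0.884, 0.468, -0.003, -0.006]
ft_force: [-0.7, 0.2, -2.3]
grip_width: -0.0
gripper_force: 0.0
```

>>> {"name": "servo_tool", "arguments": {"targets": [{"translation": [0,0,0],"fingers": 0,"dr": [0,0,0]}]}}

```text
clock: 4.72
tcp_pos: [0.5082, -0.3598, 0.0828]
ee_rot: [0.883, 0.469, -0.001, -0.002]
ft_force: [-0.8, 0.5, 1.2]
grip_width: -0.0001
gripper_force: 0.0
```

```bash
python3 -c "
from h import *
go(.508,-.364,.0565)
a=snap('scene','s5')['pixels'][:,:,::-1];b=snap('side','d5')['pixels'][:,:,::-1]
f=lambda im,x0,y0,w,h:cv2.resize(im[y0:y0+h,x0:x0+w],(400,300),interpolation=2)
cv2.imwrite('pics/c5.png',np.hstack([f(a,130,190,120,90),f(b,250,330,160,120)]))"
```

```text
t 4.7167 tcp [ 0.5082 -0.3598  0.0828] F [-0.8  0.5  1.2] grip -0.0001 
cm [-0.36  0.23  2.63] dr [-0.     0.     0.026] J [-0.62  0.26  0.06  1.37  0.    1.55]
```

View pics/c5.png

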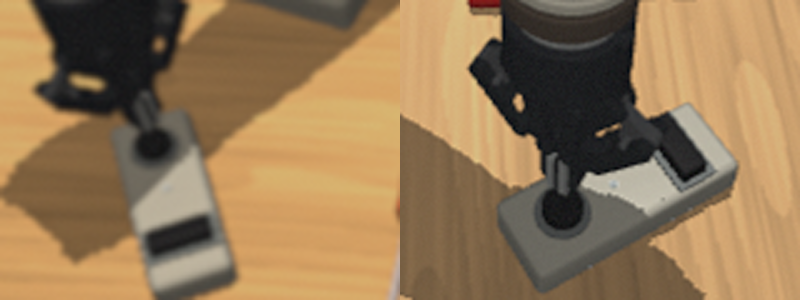

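The tip hangs just above the round key (scene crop 152,145; side crop 560,210) and is clear of the bar key. Now I press gently.

>>> {"name": "servo_tool", "arguments": {"targets": [{"translation": [-0.2,0.2,0.8],"fingers": 0,"dr": [0,0,0]},{"translation": [-0.2,0.2,1.5],"fingers": 0,"dr": [0,0,0]},{"translation": [-0.2,0.2,2.0],"fingers": 0,"dr": [0,0,0]},{"translation": [-0.2,0.2,2.3],"fingers": 0,"dr": [0,0,0]},{"translation": [-0.2,0.2,2.5],"fingers": 0,"dr": [0,0,0]}]}}

```text
clock: 5.23
tcp_pos: [0.5098, -0.3644, 0.0593]
ee_rot: [0.884, 0.468, 0.0, -0.0]
ft_force: [-0.9, -0.2, 2.0]
grip_width: 0.0
gripper_force: 1.2
```

>>> {"name": "servo_tool", "arguments": {"targets": [{"translation": [0,0,0.1],"fingers": 0,"dr": [0,0,0]},{"translation": [0,0,0.2],"fingers": 0,"dr": [0,0,0]},{"translation": [0,0,0.2],"fingers": 0,"dr": [0,0,0]},{"translation": [0,0,0.2],"fingers": 0,"dr": [0,0,0]}]}}

```text
clock: 5.57
tcp_pos: [0.5098, -0.3644, 0.0577]
ee_rot: [0.884, 0.468, 0.0, 0.0]
ft_force: [-1.3, 1.4, 3.5]
grip_width: 0.0002
gripper_force: 1.6
```

>>> {"name": "servo_tool", "arguments": {"targets": [{"translation": [0,0,0.15],"fingers": 0,"dr": [0,0,0]},{"translation": [0,0,0.25],"fingers": 0,"dr": [0,0,0]},{"translation": [0,0,0.25],"fingers": 0,"dr": [0,0,0]},{"translation": [0,0,0.25],"fingers": 0,"dr": [0,0,0]},{"translation": [0,0,0.25],"fingers": 0,"dr": [0,0,0]}]}}

```text
clock: 5.98
tcp_pos: [0.5099, -0.3644, 0.0551]
ee_rot: [0.884, 0.468, 0.0, 0.0]
ft_force: [-1.7, 2.4, 4.4]
grip_width: 0.0001
gripper_force: 2.4
```

>>> {"name": "servo_tool", "arguments": {"targets": [{"translation": [0,0,0.1],"fingers": 0,"dr": [0,0,0]},{"translation": [0,0,0.1],"fingers": 0,"dr": [0,0,0]},{"translation": [0,0,0.1],"fingers": 0,"dr": [0,0,0]}]}}

```text
clock: 6.23
tcp_pos: [0.5099, -0.3644, 0.055]
ee_rot: [0.884, 0.468, 0.0, 0.0]
ft_force: [-3.4, 3.6, 11.5]
grip_width: -0.0002
gripper_force: 5.5
```

>>> {"name": "servo_tool", "arguments": {"targets": [{"translation": [0,0,-1],"fingers": 0,"dr": [0,0,0]},{"translation": [0,0,-3],"fingers": 0,"dr": [0,0,0]},{"translation": [0,0,-6.5],"fingers": 0,"dr": [0,0,0]},{"translation": [0,0,-10.5],"fingers": 0,"dr": [0,0,0]},{"translation": [0,0,-14],"fingers": 0,"dr": [0,0,0]}]}}

```text
clock: 6.65
tcp_pos: [0.5095, -0.3644, 0.1958]
ee_rot: [0.884, 0.468, -0.0, 0.0]
ft_force: [0.4, -0.1, -0.1]
grip_width: -0.0002
gripper_force: 0.0
```

```bash
python3 -c "
from h import *
go(.503,.032,.20)"
```

```text
t 6.65 tcp [ 0.5095 -0.3644  0.1958] F [ 0.4 -0.1 -0.1] grip -0.0002 
cm [ 32.42 -22.82  -0.43] dr [-0.    -0.    -0.661] J [-0.62  0.26  0.27  1.58 -0.    1.55]
```

The key hit its stop (11.5 N), so it was fully pressed, and it is released. Now to the router box.

>>> {"name": "servo_tool", "arguments": {"targets": [{"translation": [3.2,-2.3,0],"fingers": 0,"dr": [0,0,-0.07]},{"translation": [6.4,-4.6,0],"fingers": 0,"dr": [0,0,-0.14]},{"translation": [9.6,-6.9,0],"fingers": 0,"dr": [0,0,-0.21]},{"translation": [12.8,-9.2,0],"fingers": 0,"dr": [0,0,-0.28]},{"translation": [16,-11.5,0],"fingers": 0,"dr": [0,0,-0.35]}]}}

```text
clock: 7.07
tcp_pos: [0.5042, -0.166, 0.1939]
ee_rot: [0.788, 0.616, -0.0, 0.0]
ft_force: [-0.3, 0.2, -0.1]
grip_width: 0.0
gripper_force: 0.0
```

```bash
python3 -c "
from h import *
go(.503,.032,.20)"
```

```text
t 7.0667 tcp [ 0.5042 -0.166   0.1939] F [-0.3  0.2 -0.1] grip 0.0 
cm [19.19 -4.91 -0.62] dr [-0.     0.    -0.308] J [-0.32  0.03  0.    1.55 -0.    1.5 ]
```

>>> {"name": "servo_tool", "arguments": {"targets": [{"translation": [4,-1,0],"fingers": 0,"dr": [0,0,-0.06]},{"translation": [8,-2,0],"fingers": 0,"dr": [0,0,-0.12]},{"translation": [12,-3,0],"fingers": 0,"dr": [0,0,-0.18]},{"translation": [16,-4.1,0],"fingers": 0,"dr": [0,0,-0.24]},{"translation": [19.2,-4.9,0],"fingers": 0,"dr": [0,0,-0.3]}]}}

```text
clock: 7.48
tcp_pos: [0.5036, 0.0331, 0.1941]
ee_rot: [0.687, 0.727, 0.0, 0.0]
ft_force: [0.8, 0.5, -1.2]
grip_width: 0.0002
gripper_force: 0.0
```

>>> {"name": "servo_tool", "arguments": {"targets": [{"translation": [0,0,2],"fingers": 0,"dr": [0,0,0]},{"translation": [0,0,5],"fingers": 0,"dr": [0,0,0]},{"translation": [0,0,7.5],"fingers": 0,"dr": [0,0,0]},{"translation": [0,0,8.5],"fingers": 0,"dr": [0,0,0]},{"translation": [0,0,8.5],"fingers": 0,"dr": [0,0,0]}]}}

```text
clock: 7.9
tcp_pos: [0.5027, 0.0306, 0.1066]
ee_rot: [0.688, 0.726, -0.002, -0.001]
ft_force: [-1.2, 0.3, -0.1]
grip_width: 0.0001
gripper_force: 0.0
```

```bash
python3 -c "
from h import *
go(.503,.032,.085)
a=snap('scene','s6')['pixels'][:,:,::-1];b=snap('side','d6')['pixels'][:,:,::-1]
f=lambda im,x0,y0,w,h:cv2.resize(im[y0:y0+h,x0:x0+w],(400,300),interpolation=2)
cv2.imwrite('pics/c6.png',np.vstack([np.hstack([f(a,270,200,100,75),f(b,265,205,100,75)]),np.hstack([f(a,130,210,100,75),f(b,250,330,160,120)])]))"
```

```text
t 7.9 tcp [0.5027 0.0306 0.1066] F [-1.2  0.3 -0.1] grip 0.0001 
cm [0.14 0.04 2.16] dr [-0.    -0.    -0.011] J [ 0.06 -0.03 -0.22  1.38 -0.    1.58]
```

View pics/c6.png

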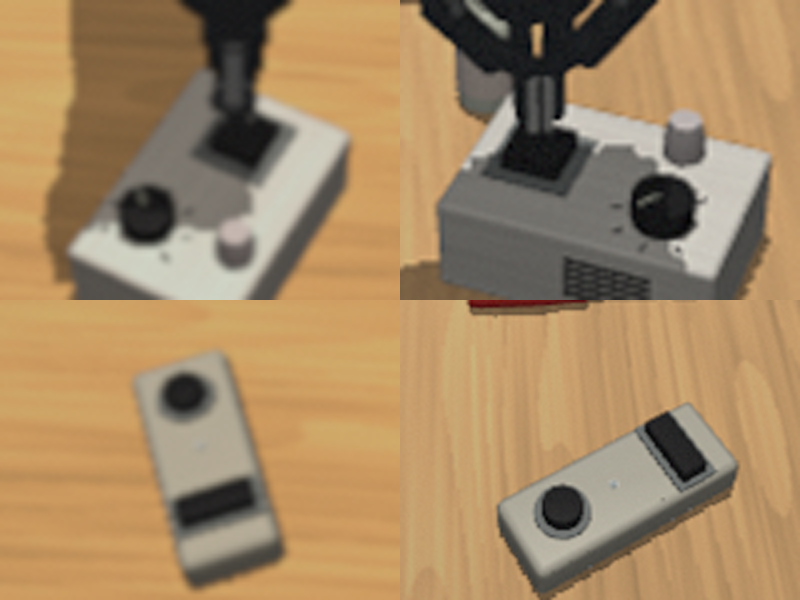

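The remote lies where it was with its round key up. The tip stands above the square key (scene crop 238,140; side crop 540,150), so I press.

>>> {"name": "servo_tool", "arguments": {"targets": [{"translation": [0,0,0.8],"fingers": 0,"dr": [0,0,0]},{"translation": [0,0,1.3],"fingers": 0,"dr": [0,0,0]},{"translation": [0,0,1.8],"fingers": 0,"dr": [0,0,0]},{"translation": [0,0,2.2],"fingers": 0,"dr": [0,0,0]},{"translation": [0,0,2.4],"fingers": 0,"dr": [0,0,0]}]}}

```text
clock: 8.42
tcp_pos: [0.5045, 0.0306, 0.0849]
ee_rot: [0.688, 0.726, 0.0, 0.0]
ft_force: [2.1, -0.9, 9.3]
grip_width: -0.0001
gripper_force: 4.8
```

>>> {"name": "servo_tool", "arguments": {"targets": [{"translation": [0,0,0.2],"fingers": 0,"dr": [0,0,0]},{"translation": [0,0,0.3],"fingers": 0,"dr": [0,0,0]},{"translation": [0,0,0.3],"fingers": 0,"dr": [0,0,0]},{"translation": [0,0,0.3],"fingers": 0,"dr": [0,0,0]}]}}

```text
clock: 8.75
tcp_pos: [0.5047, 0.0306, 0.0846]
ee_rot: [0.688, 0.726, 0.001, 0.001]
ft_force: [-6.6, -2.0, 20.7]
grip_width: -0.0003
gripper_force: 10.5
```

At the stop, with the tip at 66 mm and 21 N. I lift away.

>>> {"name": "servo_tool", "arguments": {"targets": [{"translation": [0,0,-1],"fingers": 0,"dr": [0,0,0]},{"translation": [0,0,-3],"fingers": 0,"dr": [0,0,0]},{"translation": [0,0,-7],"fingers": 0,"dr": [0,0,0]},{"translation": [0,0,-11],"fingers": 0,"dr": [0,0,0]},{"translation": [0,0,-15],"fingers": 0,"dr": [0,0,0]}]}}

```text
clock: 9.17
tcp_pos: [0.5034, 0.0307, 0.2334]
ee_rot: [0.688, 0.726, -0.0, -0.0]
ft_force: [1.7, 0.1, -0.4]
grip_width: 0.0002
gripper_force: 0.0
```

>>> {"name": "servo_tool", "arguments": {"targets": [{"translation": [0,0,0],"fingers": 0,"dr": [0,0,0]},{"translation": [0,0,0],"fingers": 0,"dr": [0,0,0]},{"translation": [0,0,0],"fingers": 0,"dr": [0,0,0]}]}}

```text
clock: 9.42
tcp_pos: [0.504, 0.0307, 0.2315]
ee_rot: [0.688, 0.726, -0.0, -0.0]
ft_force: [-0.8, 0.3, -1.7]
grip_width: 0.0003
gripper_force: 0.0
```

```bash
python3 -c "
from h import *
a=snap('scene','s7')['pixels'][:,:,::-1];b=snap('side','d7')['pixels'][:,:,::-1]
f=lambda im,x0,y0,w,h:cv2.resize(im[y0:y0+h,x0:x0+w],(400,300),interpolation=2)
cv2.imwrite('pics/c7.png',np.vstack([np.hstack([f(a,270,210,100,75),f(a,410,190,120,90)]),np.hstack([f(b,265,205,100,75),f(b,245,130,100,75)])]))"
```

```text
(no output)
```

View pics/c7.png

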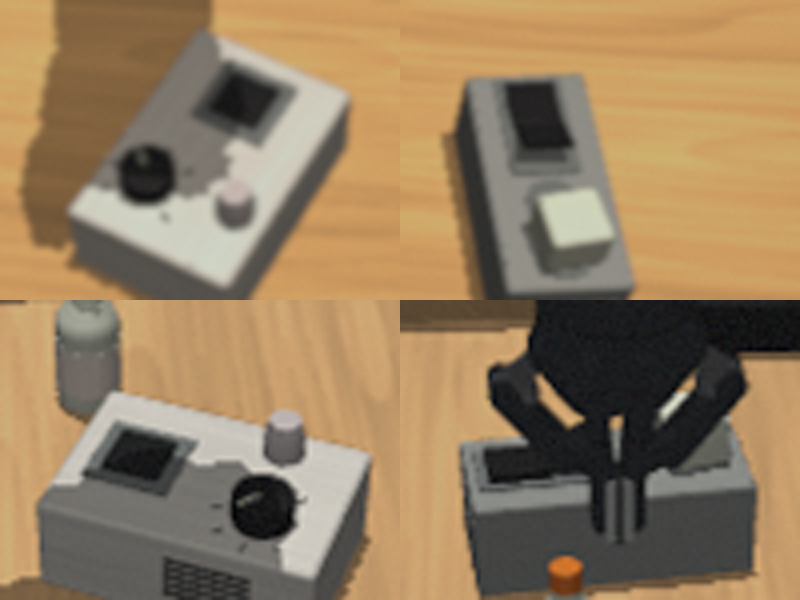

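The square key is sunk (side crop 137,455), the rocker's -x half is level (side crop 515,465), and the dial, collet nut and adapter have not moved. I hand the job in.

```bash
python3 -c "
from bench import env
print(env.close_job())"
```

```text
the job is handed in; nothing more can be done
None
```

I pressed the rocker, the remote's round key and the square key each to its stop, in that order, and handed the job in at about 9.5 s; the hand-in returned no verdict, but the last pictures show the rocker over, the square key down, the round key up, and the remote, dial, adapter and collet nut unmoved.

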